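Set the square kitchen timer

ROBOT

A 7-joint arm with a two-finger parallel gripper is mounted at the origin on a cart in front of the work surface, level with it; the furniture and walls round the work are solid. World frame = base frame: x ahead of the robot, y to its left, z up, the work surface at z = 0. Lengths are in m, angles in degrees, forces in N, time in s.
With the tool pointing down it reaches from about 0.4 to 0.9 m from the base axis. Payload 5.5 kg.
Tool frame: the origin (TCP) lies midway between the tips of the shut fingers; the grasp point (between the pads) lies 19 mm behind it; z points along the fingers, y is the line along which they close (so a half turn about z gives the same grasp; the last joint's range is limited). The gripper opens to 85 mm and grips with 20 to 120 N. Pads are 22 mm wide; open, the fingers measure 114 mm over their backs; the gripper's body (76 mm by 85 mm) begins 54 mm behind the grasp point. The pads swing forward as they close: fully open they stand 13 mm farther back than shut.
Start: joints at [-49.378, 28.699, -24.465, 88.831, 12.651, 65.22, -12.049], TCP at [0.28, 0.586, 0.231] pointing down, gripper open.
Joint ranges: [-164.97, 164.97], [-17.58, 116.51], [-87.97, 89.64], [11.32, 138.91], [-80.73, 260.73], [10.89, 115.49], [-147.41, 147.41]. Speed limits (degrees/s): [147.25, 147.25, 180, 180, 180, 180, 180].

INTERFACE

Orientations are given as [roll, pitch, yaw] about the fixed x, y, z axes, in that order (R = Rz(yaw) Ry(pitch) Rx(roll)).
In Python, from station import ctrl, read_camera, models gives the robot as it stands.
- The arm moves only by the tool move_arm, never from a script. Its argument "series" is a list of rows, each an object with "hand": the opening, from -1 (shut) to 1 (fully open); "travel": the shift along the world's x, y, z in cm, a list of three; "turn": the turn, a rotation vector about the world's x, y, z in rad, a list of three. A call has 1 to 8 rows; each row is the pose to reach, as a shift and turn from the pose commanded when the call began; what a row does not reach only later rows make up. A row lasts 1/10 s, in which the tool goes at most 50 mm and 8.59 degrees, less where a joint would pass 70% of its speed; a pose out of reach is approached as far as the arm can. A call with a gripper value outside its range is refused whole. The fingers move at their own pace and stop on an object; "grip_force" is the grip in N (left out, the last holds). Time passes only in rows, so rows that repeat a pose let the fingers close. It gives the time, the measured TCP pose, the force, the opening and the grip force at its end, in the units of the state.
- ctrl.sense(): the state, without advancing time (a new reading comes with each control period).
- read_camera(name): name is "side" or "top"; returns a dict with "img" (420x560x3 uint8, red, green, blue), "range_z" (420x560 float32, m along the optical axis (not along the pixel's ray), 0 where there is no reading), "fov_y" (degrees; the focal length in pixels is half the picture's height over the tangent of half this angle, whatever the lens; pixels are square), "cx", "cy" (the principal point, pixels), "rvec" (rotation vector, rad) and "tvec" (3), from world to camera coordinates, as OpenCV has them. Camera axes: x right, y down, z forward; pixel columns grow to the right and rows downward; lengths in m; the calibration is good to about 2 mm. A picture is of the moment at which its call begins.
- ctrl.sign_off(): hands the job in; it is judged then, once.
Trained networks look in a picture, given as the dict that the camera call returned (one of the last four; its "shot" number tells which), for a name from the list of things; names that differ only in an ending like _2 or _b are one class to them, and where a whole thing is asked for, a point or a joint stands for the part that bears it (a point fixed in the world has none). Each returns a list of dicts, best first, with "score" (0 to 1); they miss things now and then, are a little off and sometimes report something else, mostly with a low value. They report only what shows in the picture. A call takes as long as a camera call. They do not tell look-alikes from the thing itself.
- models.look_for(picture, label): "at" ([column, row] as shares, 0 to 1, of the picture: columns of its width, rows of its height, amid what is visible of it).
- models.regions_of(picture, label): "pixels" (420x560 bool, what is visible of it) and "at" ([column, row] as shares, 0 to 1, of the picture: columns of its width, rows of its height, amid what is visible of it).
The state is a dict: "clock": time; "joint_pos": joint angles; "joint_velocities": joint speeds; "joint_torque": joint torques, N m; "tool_pos": TCP position; "eef_rot": TCP orientation; "ft_force": force on the tool from outside, world axes, zero at the start; "wrist_torque": the same for the moment, N m; "grip_width": finger opening in m; "gripper_force": force on a finger pad.
Only numpy, scipy, OpenCV 4.12 (cv2) and the standard library are available. Lean on these libraries where they do the work, as an engineer would, in place of code of your own. Each camera call takes 0.05 s, during which the arm holds its last target. There are 200 camera calls.

TASK

Two twist timers stand on the worktop, one with a square case and one with a round case. Set the square one: grip its bar knob from above, press down so that the light case stays put instead of spinning along, turn the knob clockwise until its pointer stands at the long raised tick on the case, and let go. Leave the round timer as it is.

Things in the scene. Friction and masses are not known exactly. Their poses are not given: they have to be found in the camera images.
- square_timer_knob (a point): Centre of the square timer's bar knob, on the turning axis, 53 mm above the worktop. Black bar 44 mm long, 12 wide, 26 high (40 to 66 mm above the worktop), on a grey disc 56 mm across (top at 40 mm) that turns with it. The bar lies along this point's x; its pointed end, with a white line on top, points to -x. The axes turn with the knob; z up.
- square_timer_dial (a joint): Knob angle relative to the case (rad): 0 with the pointer at the long tick; starts at -1.25 to -0.7 and grows when turned clockwise seen from above. No stop at 0 (stops at -2.6 and 1.2); stays where left. Stiff, about 0.12 N m: merely held and turned, the case spins along; pressed down with 10 N or more, the case stands still.
- square_timer_tick (a point): Outer end of the long black raised tick on the square timer's case: a loose white square case 94 x 94 mm on four small feet, top at 34 mm, 0.25 kg. The point is 34 mm above the worktop, 45 mm from the turning axis toward the case's -x; axes are the case's, z up. Short grey ticks stand every 30 degrees round the rest.
- round_timer_pointer (a point): Tip of the round timer's pointer, 27 mm from its turning axis (which lies in this point's +x direction), 53 mm above the worktop. The same timer with a round white case 94 mm across; leave it alone. Either timer may be the left or the right one. Between and beyond them stands a bag sealer with its arm raised to about 0.25 m: pass in front of it or well above.
There are look-alikes about, which are no part of the job. Leave any turquoise look-alike of the part that bears square_timer_knob alone.

How it is judged:
By the outcome, as a careful person would: the job done as asked, in the order asked, and still so for the second after the job is handed in, with the robot touching nothing.
It also fails if it takes over 42 s, if anything falls off the work surface, if the arm or the gripper's body presses on something with over 40 N, if the wrist force passes 120 N, or if a joint passes its speed limit or range.

## Working session

There is one attempt and no reset: what is moved stays moved. The work goes in short steps, Python scripts to look and compute and a tool call to move; the robot and the scene stay as the last step left them, time stands still between calls to the robot, and variables do not carry over. Pictures are saved under pics/ and viewed, at most 10 in all, crops included, and the job is handed in when it is done.

Besides the shell and the picture viewer there is one more tool, called after "Request:" as name([rows], argument=value, ...), one row to a line, values as JSON. move_arm: Moves the arm, as the interface text tells. Its arguments: {"type":"object","properties":{"series":{"type":"array"},"grip_force":{"type":"number"}},"required":["series"]}

```bash
mkdir -p pics; cat > h.py <<'E'
import numpy as np, cv2
from station import ctrl, read_camera, models
def cam(d):
    R=cv2.Rodrigues(np.array(d["rvec"],float))[0]; t=np.array(d["tvec"],float).ravel()
    f=210/np.tan(np.radians(d["fov_y"])/2); return R,t,f
def world(d,u,v,z=None):
    """pixel -> world, by depth or on plane z"""
    R,t,f=cam(d); u=np.asarray(u,float); v=np.asarray(v,float)
    ray=np.stack([(u-d["cx"])/f,(v-d["cy"])/f,np.ones_like(u)],-1)
    if z is None:
        p=ray*d["range_z"][np.int32(v),np.int32(u)][...,None]; return (p-t)@R
    c=-R.T@t; r=ray@R; return c+r*((z-c[2])/r[...,2])[...,None]
def save(d,n,box=None,s=1):
    im=d["img"][...,::-1]
    if box: im=im[box[1]:box[3],box[0]:box[2]]
    cv2.imwrite(f"pics/{n}.png",cv2.resize(im,None,fx=s,fy=s,interpolation=cv2.INTER_CUBIC))
E
python3 - <<'E'
from h import *
P=[read_camera("top"),read_camera("side")]
save(P[0],"top0");save(P[1],"side0")
for d in P:
    for n in ["square_timer_knob","square_timer_tick","round_timer_pointer"]:
        for r in models.look_for(d,n):
            u,v=r["at"][0]*560,r["at"][1]*420
            print(n,round(r["score"],2),int(u),int(v),world(d,u,v).round(3))
s=ctrl.sense();print(s["clock"],s["tool_pos"],s["eef_rot"],s["ft_force"],s["grip_width"])
E
```

```text
square_timer_knob 0.79 406 270 [ 0.421 -0.527  0.038]
square_timer_knob 0.64 276 146 [ 0.845 -0.114  0.034]
square_timer_knob 0.62 348 255 [ 0.471 -0.336  0.069]
square_timer_tick 0.73 346 256 [ 0.469 -0.337  0.034]
square_timer_tick 0.71 402 274 [ 0.41  -0.504  0.072]
square_timer_tick 0.71 281 148 [ 0.827 -0.131  0.072]
round_timer_pointer 0.52 156 273 [0.424 0.272 0.07 ]
square_timer_knob 0.71 367 295 [ 0.406 -0.52   0.043]
square_timer_knob 0.65 319 271 [ 0.449 -0.351  0.039]
square_timer_tick 0.93 319 273 [ 0.446 -0.355  0.034]
square_timer_tick 0.91 371 301 [ 0.394 -0.538  0.038]
square_timer_tick 0.91 312 209 [ 0.82  -0.146  0.037]
round_timer_pointer 0.71 156 223 [0.422 0.285 0.049]
0.4 [0.28015515 0.586376   0.23111477] [-1.79980429e+02 -3.32024465e-03  1.54463450e+02] [-0.2311956   0.20262242 -0.31602774] 0.08556637202326367
```

View pics/top0.png

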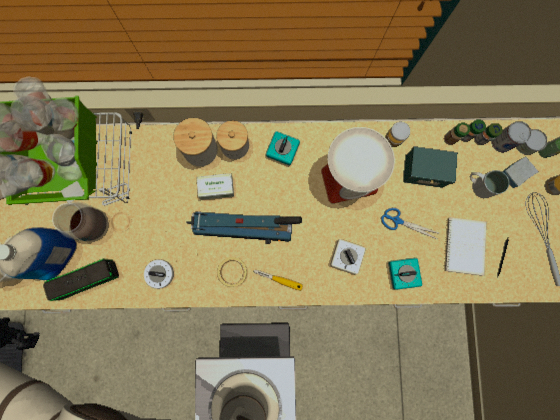

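View pics/side0.png

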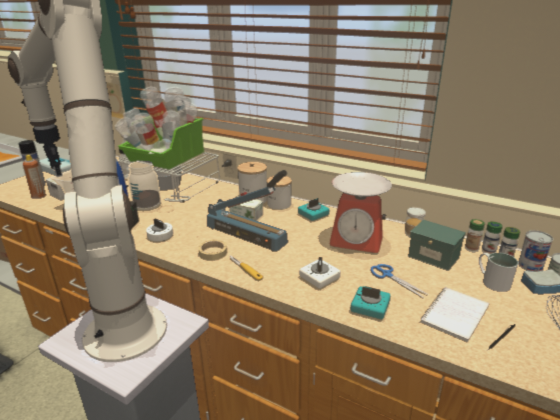

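The white square timer is at top (348,257) / side (319,272). The two turquoise ones are look-alikes, and the round timer is at top (158,274). Next I'll zoom in on the square one.

```bash
cat > m.py <<'E'
from h import *
def measure(name="top",c=(0.465,-0.34)):
    d=read_camera(name); R,t,f=cam(d)
    # rectified views on planes of the case top and of the knob top, 0.5 mm/pixel; image right = +x, up = +y
    out=[]
    for z in (0.034,0.066):
        g=np.arange(-80,80)*0.0008
        X,Y=np.meshgrid(c[0]+g,c[1]-g); W=np.stack([X,Y,np.full_like(X,z)],-1)@R.T+t
        mp=W[...,:2]/W[...,2:]*f+[d["cx"],d["cy"]]
        out.append(cv2.remap(d["img"],mp[...,0].astype(np.float32),mp[...,1].astype(np.float32),cv2.INTER_CUBIC))
    return d,out
E
python3 - <<'E'
from m import *
rows=[]
for n in("top","side"):
    d,o=measure(n); rows.append(np.hstack(o))
    if n=="top":
        V,U=np.mgrid[225:290,315:385]; p=world(d,U,V); im=d["img"]
        case=(abs(p[...,2]-.034)<.006); bar=(p[...,2]>.055)&(p[...,2]<.08)
        for m,l in((case,"case"),(bar,"bar")):
            q=p[m][:,:2].astype(np.float32); print(l,len(q),cv2.minAreaRect(q*1000), q.mean(0),p[m][:,2].mean())
im=np.vstack(rows)[...,::-1]
cv2.imwrite("pics/rect1.png",cv2.resize(im,None,fx=1.85,fy=1.85,interpolation=cv2.INTER_CUBIC))
E
```

```text
case 582 ((471.9997863769531, -341.3956604003906), (93.92013549804688, 92.76376342773438), 70.8848876953125) [ 0.47144452 -0.339548  ] 0.03520578706672847
bar 65 ((470.4288024902344, -342.210205078125), (47.61094284057617, 11.787176132202148), 24.253368377685547) [ 0.47071493 -0.34155983] 0.06648796703589094
```

View pics/rect1.png

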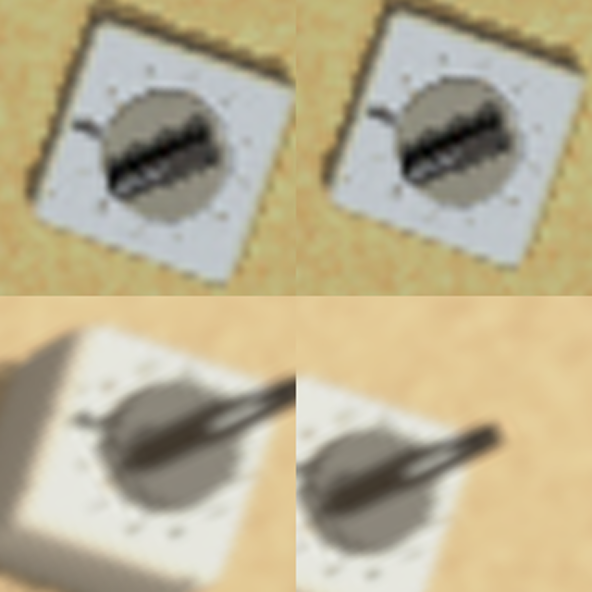

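Results so far:

| Item | Value |
|---|---|
| Case centre | (0.472, -0.3415) |
| Tick direction | ≈161° |
| Bar direction | ≈24°, pointer at ≈204° |
| Turn needed | ≈43° clockwise |

First I'll go across high, in front of the sealer.

Request:
move_arm([
  {"hand":1,"travel":[0,0,5],"turn":[0,0,-0.14]},
  {"hand":1,"travel":[1,-2,9],"turn":[0,0,-0.28]},
  {"hand":1,"travel":[3,-5,12],"turn":[0,0,-0.42]},
  {"hand":1,"travel":[5,-9,14],"turn":[0,0,-0.56]},
  {"hand":1,"travel":[7,-13,15],"turn":[0,0,-0.7]},
  {"hand":1,"travel":[9,-17,15],"turn":[0,0,-0.84]},
  {"hand":1,"travel":[11,-21.5,15],"turn":[0,0,-0.98]},
  {"hand":1,"travel":[12.5,-26,15],"turn":[0,0,-1.12]},
])

```text
clock: 1.3
tool_pos: [0.4062, 0.3245, 0.3816]
eef_rot: [179.9, -0.0, 89.9]
ft_force: [1.0, -1.0, 0.0]
grip_width: 0.0854
gripper_force: 0.0
```

```bash
python3 - <<'E'
from h import *
s=ctrl.sense();print(s["clock"],s["tool_pos"],s["eef_rot"],np.round(s["joint_pos"],1))
E
```

```text
1.3 [0.40617386 0.32451439 0.38164393] [ 1.79944605e+02 -3.39042065e-02  8.99279868e+01] [-33.7   7.2  -8.8  96.1   1.1  76.8 -42.7]
```

Request:
move_arm([
  {"hand":1,"travel":[0.5,-5,0],"turn":[0,0,-0.08]},
  {"hand":1,"travel":[1,-10,0],"turn":[0,0,-0.16]},
  {"hand":1,"travel":[1.5,-14.5,0],"turn":[0,0,-0.24]},
  {"hand":1,"travel":[1.5,-19,0],"turn":[0,0,-0.32]},
  {"hand":1,"travel":[1.5,-23.5,0],"turn":[0,0,-0.4]},
  {"hand":1,"travel":[1.5,-28,0],"turn":[0,0,-0.48]},
  {"hand":1,"travel":[1.5,-32.5,0],"turn":[0,0,-0.56]},
  {"hand":1,"travel":[2,-37,0],"turn":[0,0,-0.64]},
])

```text
clock: 2.1
tool_pos: [0.4246, -0.0452, 0.3818]
eef_rot: [180.0, -0.1, 53.4]
ft_force: [-0.2, 0.0, -0.4]
grip_width: 0.0854
gripper_force: 0.0
```

Request:
move_arm([
  {"hand":1,"travel":[0.5,-4.5,0],"turn":[0,0,-0.08]},
  {"hand":1,"travel":[1,-9,0],"turn":[0,0,-0.16]},
  {"hand":1,"travel":[1.5,-13.5,0],"turn":[0,0,-0.24]},
  {"hand":1,"travel":[2,-17.5,-2],"turn":[0,0,-0.3]},
  {"hand":1,"travel":[2.5,-21,-4],"turn":[0,0,-0.36]},
  {"hand":1,"travel":[3,-24.5,-6],"turn":[0,0,-0.42]},
  {"hand":1,"travel":[4,-27.5,-8],"turn":[0,0,-0.48]},
  {"hand":1,"travel":[4.6,-29.6,-9.5],"turn":[0,0,-0.506]},
])

```text
clock: 2.9
tool_pos: [0.471, -0.3415, 0.2851]
eef_rot: [180.0, 0.0, 24.4]
ft_force: [0.5, -0.1, 0.9]
grip_width: 0.0854
gripper_force: 0.0
```

```bash
python3 - <<'E'
from m import *
s=ctrl.sense();print(s["clock"],s["tool_pos"],s["eef_rot"],np.round(s["joint_pos"],1),s["ft_force"])
a=read_camera("top");b=read_camera("side")
cv2.imwrite("pics/a2.png",np.hstack([cv2.resize(a["img"][180:330,270:420],(400,400)),cv2.resize(b["img"][160:340,230:410],(400,400))])[...,::-1])
E
```

```text
2.9 [ 0.47098987 -0.3414958   0.28507388] [1.79990248e+02 4.65745910e-02 2.44341915e+01] [  9.4  18.7  30.2  97.  -10.   67.1 -23.4] [ 0.51644776 -0.08564602  0.85808754]
```

View pics/a2.png

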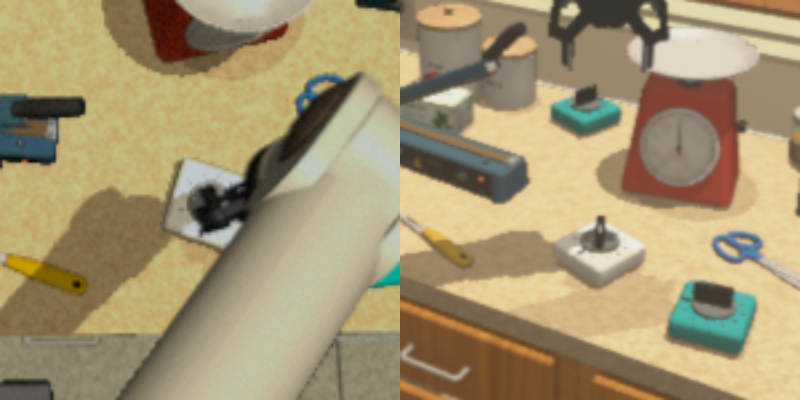

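Request:
move_arm([
  {"hand":1,"travel":[0,0,-4.5],"turn":[0,0,0]},
  {"hand":1,"travel":[0,0,-9],"turn":[0,0,0]},
  {"hand":1,"travel":[0,0,-13.5],"turn":[0,0,0]},
  {"hand":1,"travel":[0,0,-17],"turn":[0,0,0]},
  {"hand":1,"travel":[0,0,-20],"turn":[0,0,0]},
  {"hand":1,"travel":[0,0,-22],"turn":[0,0,0]},
  {"hand":1,"travel":[0,0,-23.7],"turn":[0,0,0]},
  {"hand":1,"travel":[0,0,-23.7],"turn":[0,0,0]},
])

```text
clock: 3.8
tool_pos: [0.4703, -0.3373, 0.0476]
eef_rot: [-179.8, 0.1, 24.7]
ft_force: [-0.7, -0.4, -0.3]
grip_width: 0.0855
gripper_force: 0.0
```

Request:
move_arm([
  {"hand":-0.5,"travel":[0,0,0],"turn":[0,0,0]},
  {"hand":-1,"travel":[0,0,0],"turn":[0,0,0]},
  {"hand":-1,"travel":[0,0,0],"turn":[0,0,0]},
  {"hand":-1,"travel":[0,0,0],"turn":[0,0,0]},
  {"hand":-1,"travel":[0,0,0],"turn":[0,0,0]},
  {"hand":-1,"travel":[0,0,0],"turn":[0,0,0]},
  {"hand":-1,"travel":[0,0,0],"turn":[0,0,0]},
  {"hand":-1,"travel":[0,0,0],"turn":[0,0,0]},
], grip_force=50)

```text
clock: 4.6
tool_pos: [0.4718, -0.3401, 0.0497]
eef_rot: [179.9, -0.0, 24.6]
ft_force: [0.6, -1.3, 1.7]
grip_width: 0.0103
gripper_force: 54.5
```

Request:
move_arm([
  {"hand":-1,"travel":[0,0,-0.15],"turn":[0,0,0]},
  {"hand":-1,"travel":[0,0,-0.3],"turn":[0,0,0]},
  {"hand":-1,"travel":[0,0,-0.3],"turn":[0,0,0]},
  {"hand":-1,"travel":[0,0,-0.3],"turn":[0,0,0]},
])

```text
clock: 5.0
tool_pos: [0.4721, -0.3403, 0.0494]
eef_rot: [179.9, -0.1, 24.6]
ft_force: [-4.3, 3.2, 25.5]
grip_width: 0.0105
gripper_force: 57.7
```

Pressing with about 25 N. Now turn clockwise.

Request:
move_arm([
  {"hand":-1,"travel":[0,0,0],"turn":[0,0,-0.1]},
  {"hand":-1,"travel":[0,0,0],"turn":[0,0,-0.2]},
  {"hand":-1,"travel":[0,0,0],"turn":[0,0,-0.3]},
  {"hand":-1,"travel":[0,0,0],"turn":[0,0,-0.4]},
])

```text
clock: 5.4
tool_pos: [0.4723, -0.3411, 0.0495]
eef_rot: [179.9, -0.2, 1.5]
ft_force: [-4.4, 1.8, 23.1]
grip_width: 0.0108
gripper_force: 57.4
```

Request:
move_arm([
  {"hand":-1,"travel":[0,0,0],"turn":[0,0,-0.1]},
  {"hand":-1,"travel":[0,0,0],"turn":[0,0,-0.2]},
  {"hand":-1,"travel":[0,0,0],"turn":[0,0,-0.3]},
  {"hand":-1,"travel":[0,0,0],"turn":[0,0,-0.36]},
  {"hand":-1,"travel":[0,0,0],"turn":[0,0,-0.36]},
  {"hand":-1,"travel":[0,0,0],"turn":[0,0,-0.36]},
])

```text
clock: 6.0
tool_pos: [0.4722, -0.3418, 0.0494]
eef_rot: [179.9, -0.2, -19.0]
ft_force: [-3.5, 0.0, 23.1]
grip_width: 0.0107
gripper_force: 57.4
```

```bash
python3 - <<'E'
from m import *
s=ctrl.sense();print(s["clock"],s["tool_pos"],s["eef_rot"],np.round(s["joint_pos"],1),s["ft_force"],s["wrist_torque"])
r=[]
for n in("top","side"):
    d,o=measure(n,(0.472,-0.3415)); r.append(np.hstack(o[:1]))
cv2.imwrite("pics/a3.png",cv2.resize(np.hstack(r)[...,::-1],None,fx=2.4,fy=2.4,interpolation=cv2.INTER_CUBIC))
E
```

```text
6.0 [ 0.47222418 -0.34179319  0.04942197] [179.93745169  -0.23184754 -18.99977901] [  7.4  38.1  34.3 107.5 -30.3  43.5 -50.5] [-3.49440374e+00  1.45874368e-02  2.31383583e+01] [ 0.29453236  0.85537754 -0.09540289]
```

View pics/a3.png

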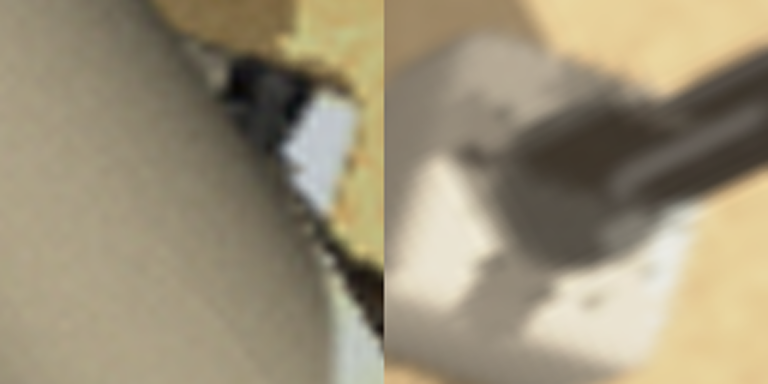

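The case stayed put. Now I'll relax the press, release, lift straight up and move clear to check.

Request:
move_arm([
  {"hand":-1,"travel":[0,0,0.25],"turn":[0,0,0]},
  {"hand":0,"travel":[0,0,0.25],"turn":[0,0,0]},
  {"hand":0.5,"travel":[0,0,0.25],"turn":[0,0,0]},
  {"hand":0.5,"travel":[0,0,0.25],"turn":[0,0,0]},
  {"hand":0.5,"travel":[0,0,0.25],"turn":[0,0,0]},
  {"hand":0.5,"travel":[0,0,2],"turn":[0,0,0]},
  {"hand":0.5,"travel":[0,0,5],"turn":[0,0,0]},
  {"hand":0.5,"travel":[0,0,9.5],"turn":[0,0,0]},
])

```text
clock: 6.9
tool_pos: [0.4697, -0.3386, 0.1413]
eef_rot: [-180.0, 0.3, -18.9]
ft_force: [1.9, -0.0, -0.1]
grip_width: 0.0641
gripper_force: 0.0
```

Request:
move_arm([
  {"hand":0.5,"travel":[0,0,5],"turn":[0,0,0]},
  {"hand":0.5,"travel":[0,0,10],"turn":[0,0,0]},
  {"hand":0.5,"travel":[-0.5,4,13],"turn":[0,0,0]},
  {"hand":0.5,"travel":[-1,8,16],"turn":[0,0,0.1]},
  {"hand":0.5,"travel":[-1.5,12,19],"turn":[0,0,0.2]},
  {"hand":0.5,"travel":[-2,16.5,20],"turn":[0,0,0.3]},
  {"hand":0.5,"travel":[-3,21,20],"turn":[0,0,0.4]},
  {"hand":0.5,"travel":[-3,25.5,20],"turn":[0,0,0.5]},
])

```text
clock: 7.7
tool_pos: [0.44, -0.0837, 0.343]
eef_rot: [-180.0, -0.2, 9.9]
ft_force: [0.7, -0.5, -0.1]
grip_width: 0.064
gripper_force: 0.0
```

```bash
cat > chk.py <<'E'
from m import *
import sys
r=[]
for n in("top","side"):
    d,o=measure(n,(0.472,-0.3415)); r.append(np.hstack(o))
    if n=="top":
        V,U=np.mgrid[225:290,315:385]; p=world(d,U,V)
        case=(abs(p[...,2]-.034)<.006); bar=(p[...,2]>.055)&(p[...,2]<.08)
        for m,l in((case,"case"),(bar,"bar")):
            q=p[m][:,:2].astype(np.float32); print(l,len(q),cv2.minAreaRect(q*1000))
            if l=="bar":
                w,v=np.linalg.eigh(np.cov(q.T)); print("pca",np.degrees(np.arctan2(v[1,1],v[0,1])))
cv2.imwrite(f"pics/{sys.argv[1]}.png",cv2.resize(np.vstack(r)[...,::-1],None,fx=1.85,fy=1.85,interpolation=cv2.INTER_CUBIC))
print(ctrl.sense()["clock"])
E
python3 chk.py a4
```

```text
case 594 ((471.7768859863281, -338.8204650878906), (93.21956634521484, 93.93922424316406), 71.88126373291016)
bar 62 ((469.8882751464844, -338.5519104003906), (12.40701675415039, 46.409385681152344), 69.8933334350586)
pca 161.8207686731769
7.8
```

View pics/a4.png

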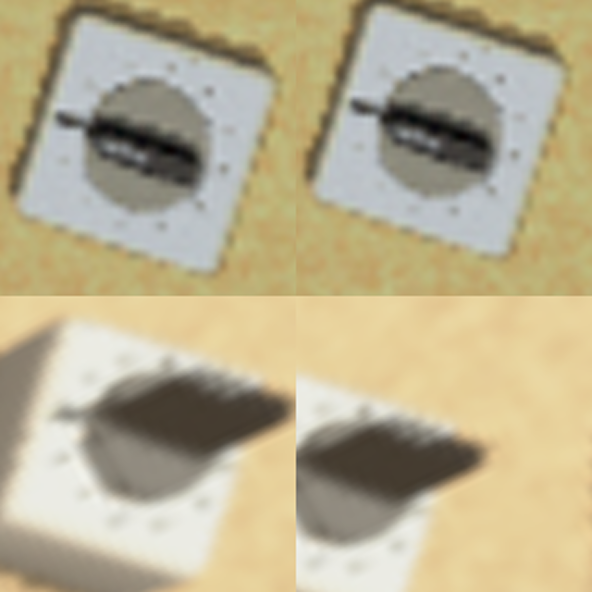

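```bash
python3 -c "
from station import ctrl
print(ctrl.sign_off())"
```

```text
the job is handed in; nothing more can be done
None
```

I turned the white square timer's knob clockwise until its pointer lined up with the long tick, within about 2° by the camera check. I then let go, moved the arm clear and handed the job in at about 8 s; the arm went nowhere near the round timer.

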